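# Seat the thrust washer in its counterbore and swing the keeper over it

### The arm

A 7-joint arm with a two-finger parallel gripper is mounted at the origin on the work surface. World frame = base frame: x ahead of the robot, y to its left, z up, the work surface at z = 0. Lengths are in mm, angles in rad, forces in N, time in s.
With the tool pointing down it reaches from about 400 to 875 mm from the base axis. Payload 19.3 kg.
Tool frame: the origin (TCP) lies between the finger pads; the fingertips stand bot.tcp_to_tips ahead of it and the grasp point (between the pads) is the TCP (bot.tcp_to_tips is the distance from the TCP to the fingertips, in mm); z points along the fingers, y is the direction in which the jaws open and shut (so a half turn about z gives the same grasp; the last joint's range is limited). The gripper opens to 85 mm and grips with 20 to 120 N. Pads are 22 mm wide; open, the fingers measure 114 mm over their backs; the gripper's body (76 mm by 85 mm) begins 54 mm behind the grasp point. The pads swing forward as they close: fully open they stand 13 mm farther back than shut.
Start: joints at [1.268, 0.521, -0.036, 1.599, 0.021, 1.021, -0.113], TCP at [144.161, -608.139, 250.291] pointing down, gripper open.
Joint ranges: [-2.91, 2.91], [-0.3, 2.13], [-1.5, 1.42], [0.17, 2.43], [-1.26, 4.41], [0.16, 1.93], [-2.52, 2.52]. Speed limits (rad/s): [1.89, 1.89, 2.39, 2.39, 3.01, 3.01, 3.01].

### API

Orientations are given as a unit quaternion [w, x, y, z].
In Python, from station import bot gives the robot as it stands.
- The arm moves only by the shell command python3 -m pendant 'ROWS' [FORCE]. ROWS is JSON, a list of rows, each a list of 3 entries, a list of its own where there are three numbers: the shift along the tool's x, y, z in units of 100 mm (1.0 is 100 mm), then the turn about the tool's z in units of 45 degrees (1.0 is 45 degrees), then the closure, from 0 (fully open) to 1 (shut). In form: [[[dx, dy, dz], turn, hand], ...]. A call has 1 to 10 rows; each row is the pose to reach, as a shift and turn from the pose commanded when the call began, along the tool's axes at that moment; what a row does not reach only later rows make up. A row lasts 1/12 s, in which the tool goes at most 41.7 mm and 7.16 degrees, less where a joint would pass 70% of its speed; a pose out of reach is approached as far as the arm can. A call with a number of a shift or a turn outside -1 to 1 is refused whole. A call with a gripper value outside its range is refused whole. The fingers move at their own pace and stop on an object; FORCE is the grip in N (left out, the last holds). Time passes only in rows, so rows that repeat a pose let the fingers close. It gives the time, the measured TCP pose, the force and the opening at its end, in the units of the state.
- bot.observe(): the state, without advancing time (a new reading comes with each control period).
- bot.read_camera(name): name is "scene" or "top"; returns the picture (480x640x3 uint8, blue, green, red); there is no depth.
- bot.calibration(name): a dict with "camera_matrix" (3x3 intrinsics, pixels), "extrinsics" (4x4, takes a point from world to camera coordinates). Camera axes: x right, y up, looking along -z (the intrinsics and any distortion apply to the point x, -y, -z); pixel columns grow to the right and rows downward; lengths in mm; the calibration is good to about 2 mm. A picture is of the moment at which its call begins. calibration takes no time and is no camera call.
- bot.job_done(): hands the job in, once; it reports no verdict.
The state is a dict: "time_s": time; "q": joint angles; "joint_vel": joint speeds; "effort": joint torques, N m; "eef_pos": TCP position; "orientation": TCP orientation; "contact_force": force on the tool from outside, world axes, zero at the start; "ft_torque": the same for the moment, N m; "opening": finger opening in mm.
Only numpy, scipy, OpenCV 4.12 (cv2) and the standard library are available. Lean on these libraries where they do the work, as an engineer would, in place of code of your own. Each camera call takes 0.05 s, during which the arm holds its last target.

### The job

Without picking anything up, nudge the loose brass washer along the top of the blue bearing carrier with your fingertips until it drops over the edge and lies flat in the round recess. Then push the yellow keeper arm round by its post until it stands fully closed over the washer. Leave the bowl, wrench, hammer and fuse box where they are, and never lift the washer or push it off the carrier.

Things in the scene. Friction and masses are not known exactly. Their poses are not given: they have to be found in the camera images.
- carrier: Blue painted bearing carrier, a block bolted down to the work surface, 170 mm (its x) by 120 mm (its y) by 30 mm high; origin at the centre of its underside, z up. The half towards -x of its flat top is a bare apron on which the washer starts; the round recess is in the half towards +x.
- recess (a point): Centre of the round recess (bare steel floor), at the level of the carrier's top face (30 mm above the work surface), 35 mm along carrier +x from its middle. Diameter 57 mm, depth 5 mm. A C-shaped steel stop lip, 3 mm high, 4.5 mm thick, stands round its far side (70 degrees either way of carrier +x), flush with the recess wall; the side towards the apron is open for the washer.
- washer_mid (a point): Centre (half-way up) of the loose brass washer: outer diameter 50 mm, hole 18 mm, 7 mm thick, about 100 g. It starts lying flat on the apron of the carrier, this point then 33.5 mm above the work surface; seated in the recess it is at 28.5 mm and the washer stands 2 mm proud of the top face.
- keeper (a joint): Angle (rad) of the yellow keeper arm: 0 closed, at a hard stop, the arm over the recess, pointing from the pivot along the carrier's -y; grows as it opens, anticlockwise from above; at 1.57 it points along carrier +x; stop at 1.9. Starts open, no spring, friction holds it (about 1 N at the post). Arm 12 mm wide, 6 mm thick, underside 4.5 mm above the top face, clear of lip and seated washer.
- keeper_post (a point): On the axis of the upright round yellow post at the free end of the keeper arm, by which it is pushed: 11 mm in diameter, 45 mm from the pivot axis; this point is 50.5 mm above the work surface; the post's top is 10 mm higher, the arm's upper face 10 mm lower.
- keeper_pivot (a point): Pivot axis of the keeper arm, at the arm's underside (34.5 mm above the work surface), 50 mm from the recess centre along the carrier's +y. The pivot's head reaches 10 mm higher.
- bowl: White ceramic bowl of small washers, 104 mm across, 42 mm high, origin under its centre; stands on the carrier's -y side. Leave alone.
- wrench: Combination wrench, 170 mm long along its x, lying flat on the carrier's +y side. Leave alone.
- hammer: Tack hammer, 240 mm long along its x, lying beyond the bowl. Leave alone.
- fuse_box: Red plastic fuse box, 85 by 130 by 56 mm high, origin under its centre; stands beyond the carrier's +x end. Leave alone.
There are look-alikes about, which are no part of the job. What is meant by the part that bears washer_mid is not turquoise or white, and is the smaller of those in its own colour.

How it is judged:
By the outcome, as a careful person would: the job done as asked, in the order asked, and still so for the second after the job is handed in, with the robot touching nothing.
It also fails if it takes over 51 s, if anything falls off the work surface, if the arm or the gripper's body presses on something with over 40 N, if the wrist force passes 120 N, or if a joint passes its speed limit or range.

## Working session

There is one attempt and no reset: what is moved stays moved. The work goes in short steps, Python scripts to look and compute and a shell command to move; the robot and the scene stay as the last step left them, time stands still between calls to the robot, and variables do not carry over. Pictures are saved under pics/ and viewed, and the job is handed in when it is done.

```bash
mkdir -p pics; python3 - <<'E'
from station import bot
import cv2
for n in("scene","top"):
    cv2.imwrite(f"pics/{n}0.png",bot.read_camera(n))
    c=bot.calibration(n);print(c)
print(bot.observe(),bot.tcp_to_tips)
E
```

```text
{'camera_matrix': array([[450.91198657,   0.        , 319.73992841],
       [  0.        , 450.91198657, 244.932026  ],
       [  0.        ,   0.        ,   1.        ]]), 'extrinsics': array([[-5.80226993e-01,  8.14444559e-01,  4.08616377e-03,
         3.04263105e+02],
       [-6.56492716e-01, -4.70656410e-01,  5.89491185e-01,
         3.43142127e+02],
       [ 4.82031067e-01,  3.39356161e-01,  8.07764475e-01,
        -1.08328339e+03],
       [ 0.00000000e+00,  0.00000000e+00,  0.00000000e+00,
         1.00000000e+00]])}
{'camera_matrix': array([[521.29449407,   0.        , 318.66797625],
       [  0.        , 521.29449407, 236.73427548],
       [  0.        ,   0.        ,   1.        ]]), 'extrinsics': array([[ 2.57024553e-03, -9.99996678e-01,  1.92278523e-04,
         3.67953299e+01],
       [ 9.97427287e-01,  2.57741626e-03,  7.16391218e-02,
        -5.67681715e+02],
       [-7.16393794e-02,  7.65371292e-06,  9.97430599e-01,
        -1.08017699e+03],
       [ 0.00000000e+00,  0.00000000e+00,  0.00000000e+00,
         1.00000000e+00]])}
{'time_s': 0.1, 'q': array([ 1.2678065 ,  0.52195349, -0.0363298 ,  1.59993589,  0.02115233,
        1.02109959, -0.11279982]), 'joint_vel': array([ 0.0013878 , -0.00253114, -0.00074437, -0.00032589, -0.00031305,
       -0.00029325,  0.00020254]), 'effort': array([ 5.51670324e-03, -9.28485203e+01,  1.98457226e+00, -3.70530653e+01,
        1.80556637e-02,  5.31494385e-03,  1.92547111e-05]), 'eef_pos': array([ 144.10120579, -607.87515103,  249.78922085]), 'orientation': array([-5.01680449e-04,  9.93235599e-01,  1.16115405e-01, -7.31683487e-05]), 'contact_force': array([-0.018065  ,  0.92984864,  0.19565426]), 'ft_torque': array([-0.00210136, -0.0286803 , -0.02257222]), 'opening': 85.6415038895561} 19.0
```

View pics/scene0.png

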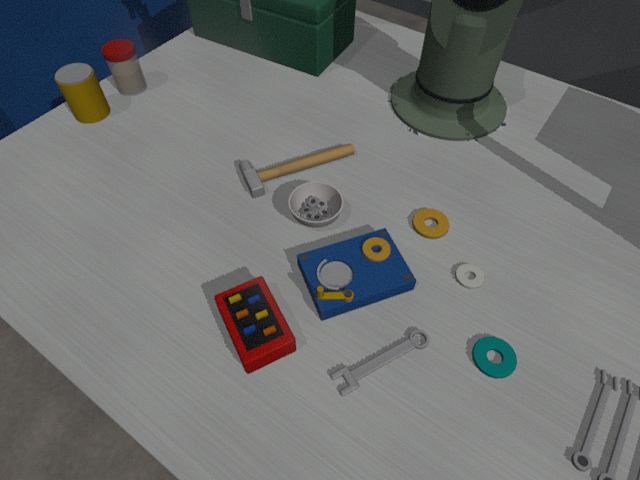

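View pics/top0.png

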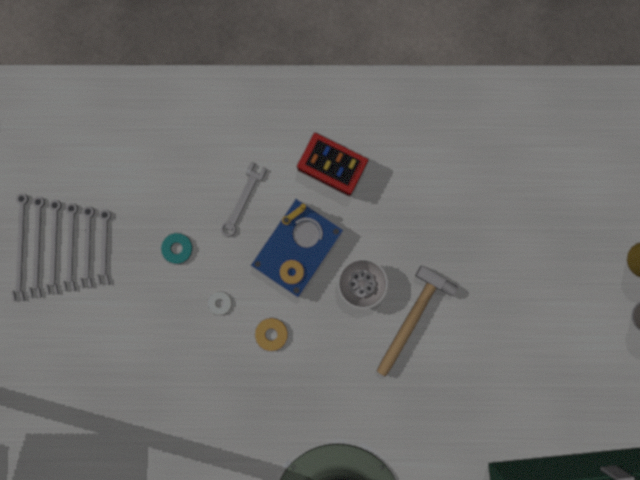

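The scene picture shows the blue carrier at about (356,272). The look-alikes are: a brass washer on the carrier apron (scene 377,248; top 292,272), a larger brass one on the table (431,222; 271,334), a white one (470,275; 220,303) and a turquoise one (494,357; 177,249). The one on the carrier fits the description: brass, the smaller of the two, and on the apron. I'll confirm it in a crop and measure.

```bash
cat > h.py <<'E'
import numpy as np,cv2
from station import bot
def ray(n,px):
    c=bot.calibration(n);K=c["camera_matrix"];E=c["extrinsics"];R=E[:3,:3];t=E[:3,3]
    d=np.linalg.inv(K)@np.array([px[0],px[1],1.]);d=np.array([d[0],-d[1],-d[2]])
    return -R.T@t,R.T@d
def onz(n,px,z):
    o,d=ray(n,px);return o+d*(z-o[2])/d[2]
def proj(n,p):
    c=bot.calibration(n);E=c["extrinsics"];q=E[:3,:3]@np.asarray(p,float)+E[:3,3]
    v=c["camera_matrix"]@np.array([q[0],-q[1],-q[2]]);return v[:2]/v[2]
def tri(pa,pb):
    o1,d1=ray("scene",pa);o2,d2=ray("top",pb)
    A=np.stack([d1,-d2],1);s=np.linalg.lstsq(A,o2-o1,rcond=None)[0]
    a=o1+d1*s[0];b=o2+d2*s[1];return (a+b)/2,np.linalg.norm(a-b)
E
python3 - <<'E'
from h import *
ims={n:cv2.imread(f"pics/{n}0.png") for n in("scene","top")}
a=cv2.resize(ims["scene"][215:325,280:460],(0,0),fx=4,fy=4,interpolation=2)
b=cv2.resize(ims["top"][190:360,200:360],(0,0),fx=4.7,fy=3.5,interpolation=2)
cv2.imwrite("pics/c1.png",a);
cv2.imwrite("pics/c2.png",cv2.resize(ims["top"][190:310,240:360],(0,0),fx=5,fy=5,interpolation=2))
for n,im in ims.items():
    h=cv2.cvtColor(im,cv2.COLOR_BGR2HSV)
    for nm,lo,hi in(("blue",(100,120,40),(125,255,255)),("brass",(10,110,60),(35,255,255))):
        m=cv2.inRange(h,lo,hi)
        for c in cv2.findContours(m,cv2.RETR_EXTERNAL,cv2.CHAIN_APPROX_NONE)[0]:
            A=cv2.contourArea(c)
            x,y,w,hh=cv2.boundingRect(c)
            if A<40 or not(200<x<460 and 180<y<360):continue
            M=cv2.moments(c)
            print(n,nm,A,(x,y,w,hh),M['m10']/A,M['m01']/A)
            if nm=="blue" and A>2000:
                print(cv2.minAreaRect(c),cv2.approxPolyDP(cv2.convexHull(c),4,True).reshape(-1,2).tolist())
            elif len(c)>5: print("   ell",cv2.fitEllipse(c),h[int(M['m01']/A),int(M['m10']/A)])
E
```

```text
scene blue 85.0 (243, 324, 14, 12) 249.0862745098039 329.3921568627451
   ell ((249.02127075195312, 329.38427734375), (7.891523361206055, 15.035316467285156), 62.16585922241211) [108 216 119]
scene blue 65.5 (248, 294, 12, 11) 253.44020356234094 298.9949109414758
   ell ((253.41647338867188, 299.0071716308594), (7.024517059326172, 13.574708938598633), 62.33937454223633) [110 188 121]
scene blue 6498.0 (297, 229, 119, 91) 355.0640709962039 272.67708012721863
((356.5131530761719, 271.0383605957031), (69.54054260253906, 105.48649597167969), 71.07535552978516) [[385, 229], [415, 279], [413, 288], [321, 319], [297, 255]]
scene brass 66.5 (263, 325, 13, 11) 269.06516290726813 330.0952380952381
   ell ((269.08685302734375, 330.1169738769531), (6.677943229675293, 14.250213623046875), 64.81281280517578) [ 14 236 135]
scene brass 73.5 (255, 309, 14, 11) 261.3424036281179 314.22902494331066
   ell ((261.3124694824219, 314.2396545410156), (7.127981185913086, 14.322304725646973), 65.69954681396484) [ 25 237 142]
scene brass 68.5 (236, 308, 13, 11) 242.00973236009727 313.2457420924574
   ell ((241
[... 1035 characters left out ...]
5, 79.04479217529297), 33.690067291259766) [[308, 208], [334, 225], [338, 234], [297, 295], [258, 269], [256, 259], [280, 223]]
top brass 720.5 (256, 319, 31, 31) 271.0400185056673 334.0684709692343
   ell ((271.0370178222656, 334.07080078125), (30.162906646728516, 30.48711585998535), 35.06684494018555) [ 30   4 116]
top brass 364.0 (281, 261, 22, 22) 291.4835164835165 271.5608974358974
   ell ((291.482421875, 271.568115234375), (21.581336975097656, 21.583663940429688), 131.003173828125) [107 192  69]
top brass 90.0 (283, 204, 22, 20) 296.0685185185185 212.19629629629628
   ell ((294.8503112792969, 213.31076049804688), (5.196746349334717, 30.26772689819336), 49.787559509277344) [ 21 158 123]
```

View pics/c1.png

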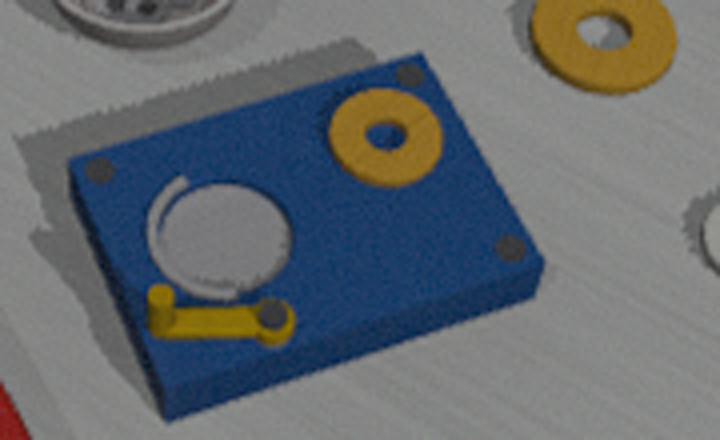

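View pics/c2.png

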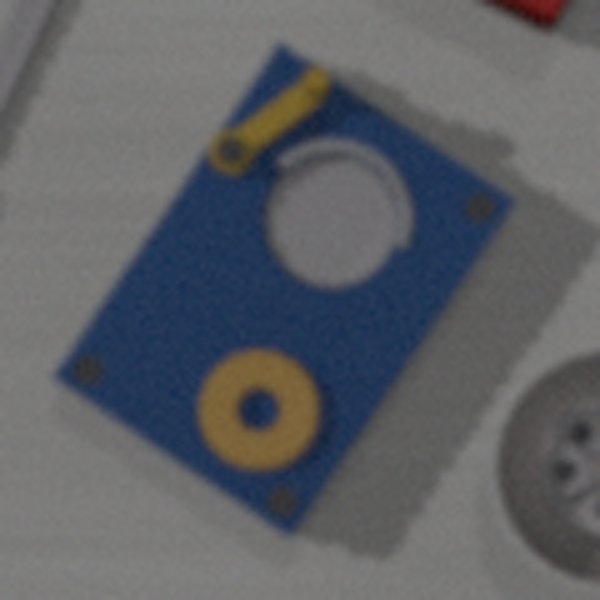

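```bash
python3 - <<'E'
from h import *
np.set_printoptions(precision=1,suppress=True)
t=lambda u,v:(240+(u+.5)/5-.5,190+(v+.5)/5-.5)
s=lambda u,v:(280+(u+.5)/4-.5,215+(v+.5)/4-.5)
C=[onz("top",t(*p),30)[:2] for p in((280,45),(513,200),(290,533),(57,375))]
S=[onz("scene",s(*p),30)[:2] for p in((162,385),(70,160),(425,55),(543,263))]
for X in(C,S):
    X=np.array(X);print(X.ravel(),"mid",X.mean(0),"sides",[np.linalg.norm(X[i]-X[i-1]) for i in range(4)])
    ex=(X[0]+X[1]-X[2]-X[3]);ex/=np.linalg.norm(ex);ang=np.arctan2(ex[1],ex[0])
    ey=np.array([-ex[1],ex[0]]);m=X.mean(0)
    print("ang",np.degrees(ang),"recess",m+35*ex,"pivot",m+35*ex+50*ey)
print("washer top",onz("top",(291.48,271.57),36),"scene",onz("scene",s(386,137),34))
print(tri(s(386,135),t(259,409)))
print("larger brass diam ratio 30.3/21.6 ; small diam mm",21.6/521.3*1045)
im=cv2.imread("pics/top0.png");h=cv2.cvtColor(im,cv2.COLOR_BGR2HSV)
m=cv2.inRange(h,(0,0,50),(179,100,255))[205:260,285:330]
n,l,st,ce=cv2.connectedComponentsWithStats(m)
for i in range(1,n):
  if st[i,4]>150: print(st[i],ce[i]+[285,205])
for z,nm,px,tp in((60.5,"post",(162,290),(318,78)),(44.5,"piv",(272,314),(232,149))):
    print(nm,onz("top",t(*tp),z),onz("scene",s(*px),z),tri(s(*px),t(*tp)))
# recess circle centers by eye
print("recess",onz("top",t(332,220),27),onz("scene",s(222,240),27))
print("fuse box, bowl",onz("top",(364,286),42),onz("top",(332,162),56))
E
```

```text
[647.2  87.  582.  -11.  443.   81.7 508.3 179.2] mid [545.1  84.2] sides [np.float64(166.70399032609086), np.float64(117.69211679346652), np.float64(167.02791337553538), np.float64(117.31985299364034)]
ang -33.63163906594445 recess [574.3  64.8] pivot [602.  106.5]
[646.6  87.7 581.   -8.  441.1  87.6 507.8 183.9] mid [544.1  87.8] sides [np.float64(168.84788745491676), np.float64(116.04279205012712), np.float64(169.37617969924258), np.float64(117.0972759650588)]
ang -34.54176288463534 recess [573.   67.9] pivot [601.3 109.1]
washer top [494.   94.4  36. ] scene [493.3  98.2  34. ]
(array([493.6,  96.2,  34.5]), np.float64(3.5160806592633147))
larger brass diam ratio 30.3/21.6 ; small diam mm 43.2994436984462
[  0   0  45  21 356] [309.5 211.3]
[  7  12  31  31 745] [306.9 231.9]
post [629.2  70.   60.5] [625.8  72.7  60.5] (array([627.9,  71.7,  62.7]), np.float64(4.033553299236166))
piv [601.6 106.   44.5] [601.5 109.4  44.5] (array([601.1, 107.5,  42.4]), np.float64(3.091480750628167))
recess [573.6  64.9  27. ] [574.8  67.7  27. ]
fuse box, bowl [464.7 -55.2  42. ] [719.7  11.1  56. ]
```

The enlarged crop confirms the target: the small brass washer on the carrier apron (scene 376,249; top 291.5,271.6), clearly smaller than the one on the table. In carrier coordinates it sits at about (-48,-20), so the push is about 85 mm along a world heading of -20.6°. I'll push with the half-open fingers as a fork, one contact either side of the washer's trailing edge. First I'll travel high, going round at a safe reach.

```bash
python3 -m pendant '[[[1,0,0],0,0],[[1,0,0],0,0],[[1,0,0],0,0.6]]'
python3 -m pendant '[[[1,0,0],0,0.6],[[1,0,0],0,0.6],[[1,0,0],0,0.6]]'
python3 -m pendant '[[[0.5,-1,0],0,0.6],[[0.5,-1,0],0,0.6],[[0.5,-1,0],0,0.6]]'
python3 -m pendant '[[[0.5,-1,0],0,0.6],[[0.5,-1,0],0,0.6],[[0.5,-1,0],0,0.6]]'
```

```text
time_s: 0.35
eef_pos: [247.0, -583.0, 249.9]
orientation: [-0.001, 0.993, 0.118, 0.001]
contact_force: [1.8, -0.3, -0.2]
opening: 75.3
time_s: 0.6
eef_pos: [344.7, -559.2, 249.8]
orientation: [-0.001, 0.993, 0.119, 0.001]
contact_force: [1.4, 0.4, -0.6]
opening: 38.5
time_s: 0.85
eef_pos: [365.2, -449.7, 249.6]
orientation: [-0.001, 0.993, 0.117, -0.0]
contact_force: [1.5, 0.2, 0.4]
opening: 33.9
time_s: 1.1
eef_pos: [390.4, -340.8, 250.2]
orientation: [-0.001, 0.993, 0.117, -0.0]
contact_force: [1.7, 0.2, 0.3]
opening: 34.1
```

```bash
python3 -m pendant '[[[0.5,-1,0],0,0.65],[[0.5,-1,0],0,0.65],[[0.5,-1,0],0,0.65]]'
python3 -m pendant '[[[0.2,-1,0],0,0.65],[[0.2,-1,0],0,0.65],[[0.2,-1,0],0,0.65]]'
python3 -m pendant '[[[0.1,-1,0],0.25,0.65],[[0.1,-1,0],0.5,0.65],[[0.1,-1,0],0.75,0.65],[[0.1,-1,0],0.75,0.65],[[0.1,-1,0],0.75,0.65],[[0.1,-1,0],0.75,0.65],[[0.1,-1,0],0.75,0.65]]'
```

```text
time_s: 1.35
eef_pos: [415.8, -232.1, 250.3]
orientation: [-0.0, 0.993, 0.117, 0.0]
contact_force: [1.9, 0.4, -0.0]
opening: 29.9
time_s: 1.6
eef_pos: [411.4, -129.3, 250.3]
orientation: [-0.0, 0.993, 0.118, -0.0]
contact_force: [1.3, -0.0, 0.1]
opening: 30.2
time_s: 2.18
eef_pos: [398.5, -33.7, 250.3]
orientation: [0.0, 0.984, -0.178, -0.0]
contact_force: [-0.6, -0.7, 1.1]
opening: 29.8
```

```bash
python3 -m pendant '[[[0,-0.8,0],0,0.65],[[0,-0.8,0],0,0.65],[[0,-0.8,0],0,0.65],[[0,-0.8,0],0,0.65]]'
python3 -m pendant '[[[0,-0.75,0.2],0,0.65],[[0,-0.75,0.6],0,0.65],[[0,-0.75,1],0,0.65],[[0,-0.75,1],0,0.65],[[0,-0.75,1],0,0.65]]'
python3 -m pendant '[[[0,0,0.5],0,0.65],[[0,0,0.7],0,0.65],[[0,0,0.7],0,0.65],[[0,0,0.7],0,0.65],[[0,0,0.7],0,0.65]]'
python3 - <<'E'
from h import *
for n in("scene","top"):
    im=bot.read_camera(n);cv2.imwrite(f"pics/{n}1.png",im)
    cx,cy=((355,260) if n=="scene" else (295,265))
    cv2.imwrite(f"pics/{n}1c.png",cv2.resize(im[cy-70:cy+70,cx-90:cx+90],(0,0),fx=4,fy=4,interpolation=2))
o=bot.observe();print(o['eef_pos'],o['orientation'],o['contact_force'])
E
```

```text
time_s: 2.52
eef_pos: [426.7, 42.5, 250.0]
orientation: [-0.0, 0.985, -0.175, -0.0]
contact_force: [0.0, -2.2, -0.5]
opening: 29.8
time_s: 2.93
eef_pos: [450.9, 110.6, 147.2]
orientation: [0.001, 0.984, -0.176, -0.003]
contact_force: [-1.0, -0.1, -0.3]
opening: 30.0
time_s: 3.35
eef_pos: [453.5, 111.0, 82.3]
orientation: [-0.0, 0.984, -0.177, 0.001]
contact_force: [-0.6, 0.0, 0.4]
opening: 29.8
[453.73249124 111.18492904  82.3579469 ] [-6.67946100e-04  9.84119860e-01 -1.77499255e-01  1.29192368e-03] [-0.06381902  1.27187642  0.34890634]
```

View pics/scene1c.png

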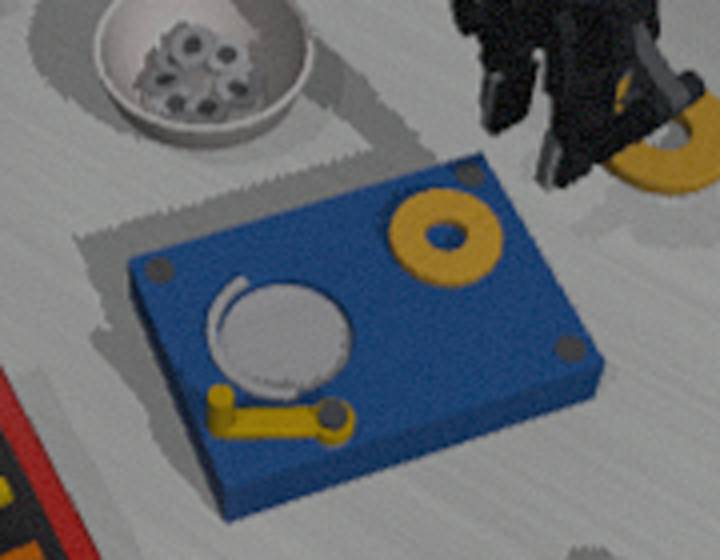

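View pics/top1c.png

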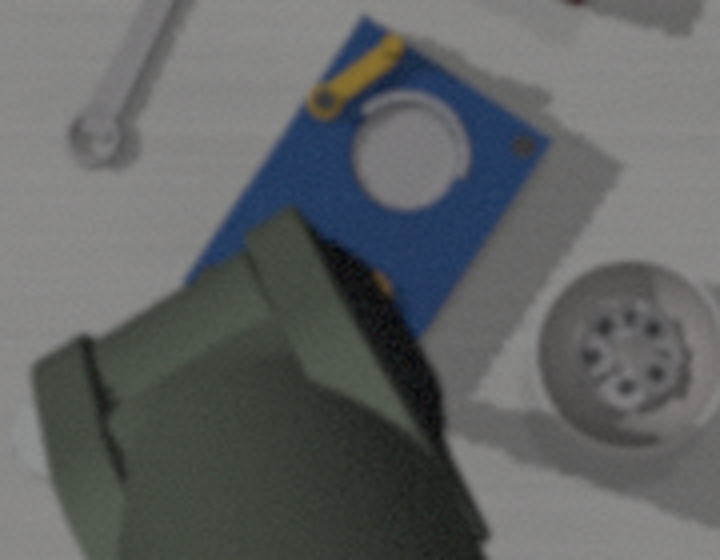

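```bash
python3 - <<'E'
from h import *
u=np.array([.937,-.350,0]);v=np.array([-.350,-.937,0])
P=np.array([453.7,111.2,82.4-19])
for s in(-1,1):
  for l in(15,23):
    for f in(-11,11):
      p=proj("scene",P+f*u+s*l*v);print(s,l,f,(p-[265,190]+.5)*4-.5)
E
```

```text
-1 15 -11 [569.40603476 162.30359553]
-1 15 11 [529.74393008 185.11145948]
-1 23 -11 [581.6957067  174.60575078]
-1 23 11 [541.94892535 197.64876477]
1 15 -11 [524.40332225 117.25517127]
1 15 11 [485.0614023  139.21234362]
1 23 -11 [512.68336418 105.52330859]
1 23 11 [473.42743604 127.26161496]
```

```bash
python3 - <<'E'
from h import *
im=cv2.imread("pics/scene1.png")
a=cv2.resize(im[190:245,370:425],(0,0),fx=10,fy=10,interpolation=2);a=cv2.convertScaleAbs(a,alpha=2,beta=10)
u=np.array([.937,-.350,0]);v=np.array([-.350,-.937,0])
P=np.array([453.7,111.2,82.4-19])
for s in(-1,1):
  for l in(15,22):
    for f in(-11,11):
      p=(proj("scene",P+f*u+s*l*v)-[370,190]+.5)*10-.5
      cv2.circle(a,tuple(int(x) for x in p),4,(0,0,255) if l==15 else (0,255,0),-1)
cv2.imwrite("pics/tip1.png",a)
E
```

```text
(no output)
```

View pics/tip1.png

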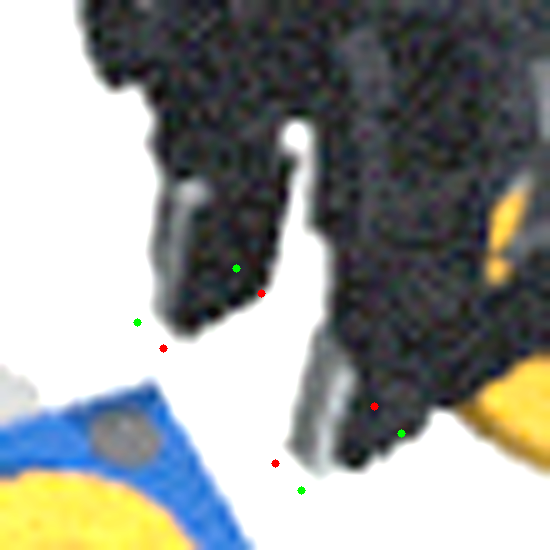

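```bash
python3 -m pendant '[[[0,0,0.2],0,0.65],[[0,0,0.3],0,0.65],[[0,0,0.3],0,0.65],[[0,0,0.3],0,0.65]]'
python3 - <<'E'
from h import *
im=bot.read_camera("scene");cv2.imwrite("pics/scene2.png",im)
o=bot.observe();print(o['eef_pos'],o['contact_force'])
a=cv2.resize(im[210:280,350:430],(0,0),fx=8,fy=8,interpolation=2);a=cv2.convertScaleAbs(a,alpha=2,beta=10)
u=np.array([.937,-.350,0]);v=np.array([-.350,-.937,0])
P=o['eef_pos'].copy();P[2]-=19
for s in(-1,1):
  for l in(15,22):
    for f in(-11,11):
      p=(proj("scene",P+f*u+s*l*v)-[350,210]+.5)*8-.5
      cv2.circle(a,tuple(int(x) for x in p),3,(0,0,255) if l==15 else (0,255,0),-1)
cv2.imwrite("pics/tip2.png",a)
E
```

```text
time_s: 3.78
eef_pos: [452.6, 111.3, 50.7]
orientation: [0.0, 0.984, -0.177, -0.0]
contact_force: [-0.7, 0.2, -0.0]
opening: 30.0
[452.79287238 111.35089261  50.92927217] [0.31317995 0.31174433 0.0341795 ]
```

View pics/tip2.png

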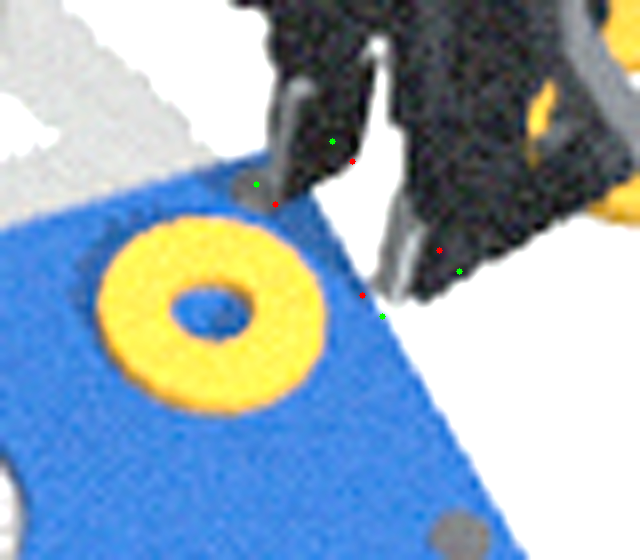

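```bash
python3 - <<'E'
from h import *
np.set_printoptions(precision=1,suppress=True)
s=lambda u,v:(350+(u+.5)/8-.5,210+(v+.5)/8-.5)
a=onz("scene",s(380,287),32);b=onz("scene",s(280,195),32);print(a,b,np.linalg.norm(a-b))
m=(a+b)/2; w=onz("scene",s(212,311),36.5)
r=onz("scene",(280+222/4,215+240/4),26)
# lip circle centre/recess: alt from carrier corners
r2=np.array([573.,67.9,30])
u=np.array([.937,-.350,0]);v=np.array([-.350,-.937,0])
for n,p in(("mid",m),("washer",w),("rec",r),("rec2",r2)):print(n,p,"rel tip-mid u,v:",(p-m)@u,(p-m)@v)
E
```

```text
[464.1 123.6  32. ] [455.   92.8  32. ] 32.20073047227052
mid [459.6 108.2  32. ] rel tip-mid u,v: 0.0 0.0
washer [494.2  98.3  36.5] rel tip-mid u,v: 35.96889577878817 -2.8803300232370446
rec [574.5  68.3  26. ] rel tip-mid u,v: 121.67577117942338 -2.834188885985432
rec2 [573.   67.9  30. ] rel tip-mid u,v: 120.40229727251548 -1.9512674693529393
```

```bash
python3 -m pendant '[[[0,-0.025,-0.01],0,0.65],[[0.05,-0.025,-0.01],0,0.65],[[0.1,-0.025,-0.01],0,0.65],[[0.14,-0.025,-0.01],0,0.65],[[0.18,-0.025,-0.01],0,0.65],[[0.22,-0.025,-0.01],0,0.65],[[0.26,-0.025,-0.01],0,0.65],[[0.30,-0.025,-0.01],0,0.65],[[0.34,-0.025,-0.01],0,0.65],[[0.34,-0.025,-0.01],0,0.65]]'
cat > look.py <<'E'
import sys
from h import *
k=sys.argv[1]
im=bot.read_camera("scene");cv2.imwrite(f"pics/scene{k}.png",im)
a=cv2.resize(im[215:325,290:420],(0,0),fx=5.4,fy=5.4,interpolation=2);a=cv2.convertScaleAbs(a,alpha=1.8,beta=5)
cv2.imwrite(f"pics/z{k}.png",a)
o=bot.observe();print(o['eef_pos'],o['contact_force'])
E
python3 look.py 3
```

```text
time_s: 4.67
eef_pos: [486.2, 101.4, 51.3]
orientation: [-0.0, 0.984, -0.177, 0.0]
contact_force: [0.8, -1.0, 0.0]
opening: 29.9
[485.76344507 101.5888486   51.25669993] [-0.33988882 -0.33192792  0.22897606]
```

View pics/z3.png

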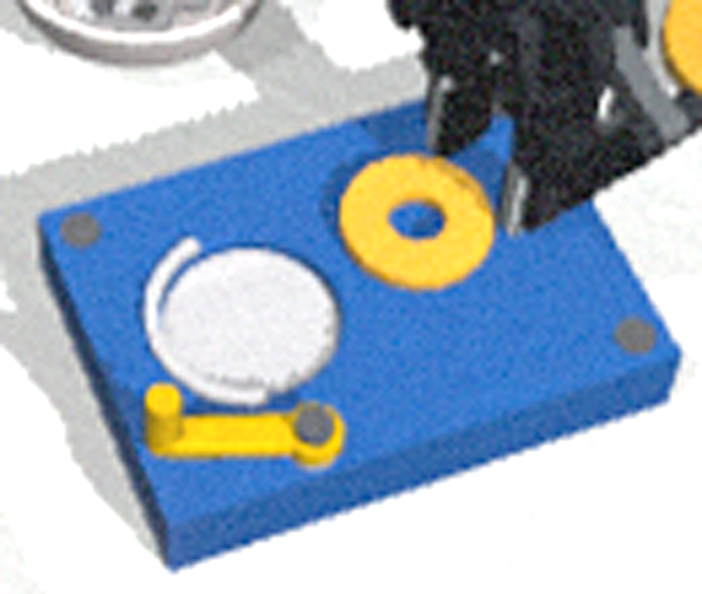

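The washer is in the fork and sliding; its hole is now at (416,220) in the crop and the recess centre at (250,323). Next I'll check the heading.

```bash
python3 - <<'E'
from h import *
np.set_printoptions(precision=1,suppress=True)
s=lambda u,v:(290+(u+.5)/5.4-.5,215+(v+.5)/5.4-.5)
w=onz("scene",s(417,220),36);r=onz("scene",s(250,324),26)
# lip outer ring / rim: recess rim at z=30 bounds
u=np.array([.937,-.350,0]);v=np.array([-.350,-.937,0])
print(w,r,(r-w)@u,(r-w)@v)
E
```

```text
[515.7  92.8  36. ] [573.4  68.4  26. ] 62.71210353745958 2.710433624264239
```

```bash
python3 -m pendant '[[[0.04,0.002,0],0,0.65],[[0.08,0.004,0],0,0.65],[[0.12,0.006,0],0,0.65],[[0.16,0.008,0],0,0.65],[[0.20,0.01,0],0,0.65],[[0.24,0.012,0],0,0.65],[[0.28,0.014,0],0,0.65],[[0.32,0.016,0],0,0.65],[[0.36,0.018,0],0,0.65],[[0.40,0.02,0],0,0.65]]'
python3 look.py 4
```

```text
time_s: 5.55
eef_pos: [522.5, 85.8, 51.3]
orientation: [-0.0, 0.984, -0.177, -0.0]
contact_force: [-0.1, -0.4, 0.1]
opening: 29.9
[523.19127137  85.40451868  51.31467536] [-0.58111173 -0.06538984 -0.84598803]
```

View pics/z4.png

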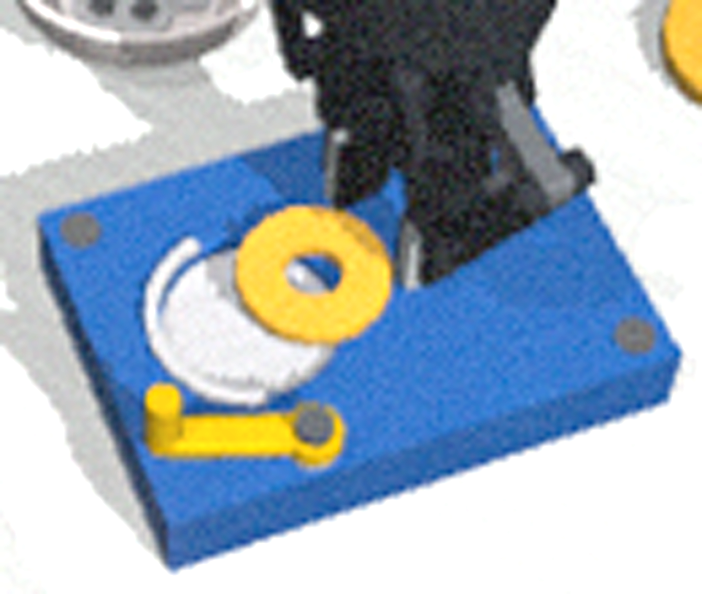

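```bash
python3 - <<'E'
from h import *
np.set_printoptions(precision=1,suppress=True)
s=lambda u,v:(290+(u+.5)/5.4-.5,215+(v+.5)/5.4-.5)
w=onz("scene",s(314,274),36);r=onz("scene",s(250,324),26)
u=np.array([.937,-.350,0]);v=np.array([-.350,-.937,0])
ex=np.array([.828,-.561,0]);ey=np.array([.561,.828,0])
m=(onz("scene",s(409,285),32)+onz("scene",s(335,203),32))/2
print(w,r,(r-w)@u,(r-w)@v,"from tips",(w-m)@u,(w-m)@v)
im=cv2.imread("pics/scene4.png");h=cv2.cvtColor(im,cv2.COLOR_BGR2HSV)
for c in cv2.findContours(cv2.inRange(h,(10,110,60),(35,255,255)),0,1)[0]:
    if cv2.contourArea(c)>350:print(cv2.fitEllipse(c))
E
```

```text
[551.9  77.5  36. ] [573.4  68.4  26. ] 23.367105426954524 1.0685831447314476 from tips 23.786440685089513 -1.200853648221565
((347.6210021972656, 265.5355224609375), (24.64580726623535, 27.998519897460938), 100.97315216064453)
((430.3838195800781, 223.08493041992188), (28.473712921142578, 36.069618225097656), 105.33822631835938)
((310.3372497558594, 160.8059844970703), (10.876041412353516, 95.86235809326172), 73.46563720703125)
((84.33180236816406, 96.4804916381836), (40.411460876464844, 59.57876968383789), 144.6994171142578)
```

```bash
python3 -m pendant '[[[0.03,0,-0.008],0,0.65],[[0.06,0.005,-0.008],0,0.65],[[0.09,0.01,-0.008],0,0.65],[[0.12,0.01,-0.008],0,0.65],[[0.15,0.01,-0.008],0,0.65],[[0.18,0.01,-0.008],0,0.65],[[0.21,0.01,-0.008],0,0.65],[[0.24,0.01,-0.008],0,0.65],[[0.24,0.01,-0.008],0,0.65]]'
python3 look.py 5
```

```text
time_s: 6.35
eef_pos: [545.0, 76.4, 52.1]
orientation: [-0.0, 0.984, -0.177, 0.0]
contact_force: [-0.9, -0.8, 1.1]
opening: 30.1
[544.62172138  76.46822853  52.0839619 ] [-0.94934987  0.95415105  0.12169124]
```

View pics/z5.png

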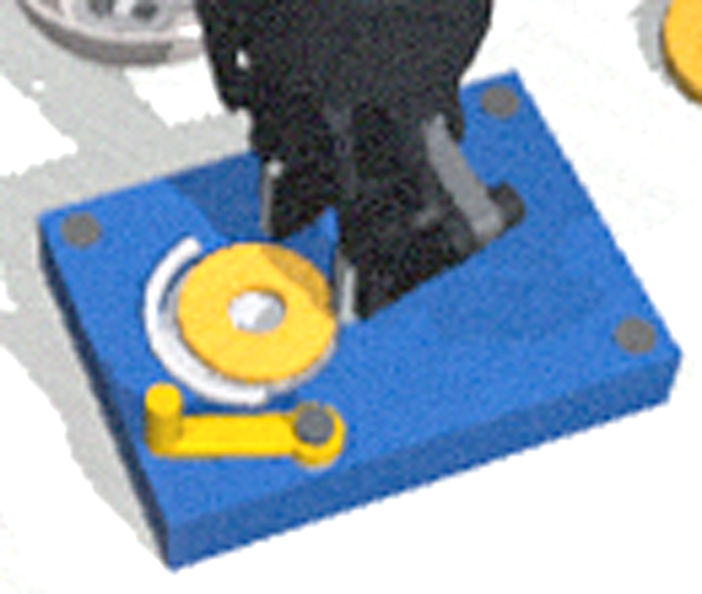

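```bash
python3 -m pendant '[[[0.02,0,0],0,0.65],[[0.04,0,0],0,0.65],[[0.04,0,0],0,0.65]]'
python3 look.py 6
python3 - <<'E'
from h import *
for f in(5,6):
  im=cv2.imread(f"pics/scene{f}.png");h=cv2.cvtColor(im,cv2.COLOR_BGR2HSV)
  for c in cv2.findContours(cv2.inRange(h,(10,110,60),(35,255,255)),0,1)[0]:
    e=cv2.fitEllipse(c) if len(c)>5 else None
    if e and 300<cv2.contourArea(c) and 250<e[0][1]<300 and 300<e[0][0]<400:print(f,e,onz("scene",e[0],31),onz("scene",e[0],36))
E
```

```text
time_s: 6.65
eef_pos: [548.4, 75.1, 52.1]
orientation: [-0.0, 0.984, -0.177, 0.0]
contact_force: [-0.2, -0.9, -0.1]
opening: 30.0
[548.24108358  75.18977231  52.11053363] [ 0.12214234 -0.48287327 -0.30211143]
5 ((336.93206787109375, 272.54962158203125), (24.95311737060547, 28.280664443969727), 103.82360076904297) [571.77928486  69.14764397  31.        ] [574.52870342  70.80387183  36.        ]
6 ((336.6839904785156, 272.5898132324219), (24.991012573242188, 27.788053512573242), 105.66810607910156) [572.08890207  68.85312334  31.        ] [574.8359037   70.51165029  36.        ]
```

View pics/z6.png

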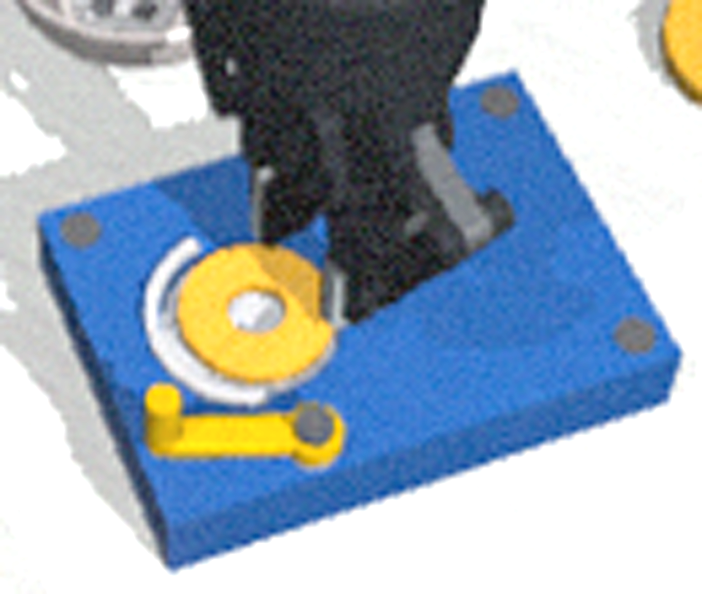

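The washer did not move while the fingertips passed 3.5 mm over it. Its ellipse centre, cast at seated height, is (572,69), which matches the recess, so it is seated. I'll back away and up, take pictures and plan the keeper.

```bash
python3 -m pendant '[[[-0.1,0,0],0,0.65],[[-0.2,0,0],0,0.65],[[-0.3,0,-0.2],0,0.65],[[-0.4,0,-0.5],0,0.65],[[-0.6,0,-0.9],0,0.65],[[-0.9,0,-1],0,0.65],[[-1,0,-1],0,0.65],[[-1,0,-1],0,0.65],[[-1,0,-1],0,0.65]]'
python3 look.py 7
python3 - <<'E'
from h import *
np.set_printoptions(precision=1,suppress=True)
im=bot.read_camera("top");cv2.imwrite("pics/top7.png",im)
cv2.imwrite("pics/top7c.png",cv2.resize(im[120:280,240:400],(0,0),fx=3.7,fy=3.7,interpolation=2))
print(bot.observe()['q'])
m=np.array([544.6,86]);ex=np.array([.828,-.561]);ey=np.array([.561,.828])
h=cv2.cvtColor(im,cv2.COLOR_BGR2HSV)
mm=cv2.inRange(h,(0,150,50),(8,255,255))|cv2.inRange(h,(172,150,50),(179,255,255))
c=max(cv2.findContours(mm,0,1)[0],key=cv2.contourArea)
for p in cv2.boxPoints(cv2.minAreaRect(c)):
    w=onz("top",p,56)[:2];print("box",p,w,"carrier",(w-m)@ex,(w-m)@ey)
E
```

```text
time_s: 7.45
eef_pos: [453.9, 110.4, 152.1]
orientation: [0.0, 0.984, -0.177, 0.0]
contact_force: [0.2, 0.6, -0.0]
opening: 30.1
[454.37455908 110.06548703 151.77489976] [ 0.89903178 -0.23811149 -0.37621174]
[-0.2  0.4 -0.2  2.1  0.1  0.6 -2.4]
box [296. 168.] [707.   85.4] carrier 134.82770112281813 90.58652760860087
box [313.8 132.4] [781.8  48.9] carrier 217.1931630140873 102.34056130589008
box [367.4 159.2] [725.8 -61.9] carrier 233.01593236328011 -20.85600793225171
box [349.6 194.8] [651.6 -25.1] carrier 150.8765661888158 -31.958014498687284
```

View pics/z7.png

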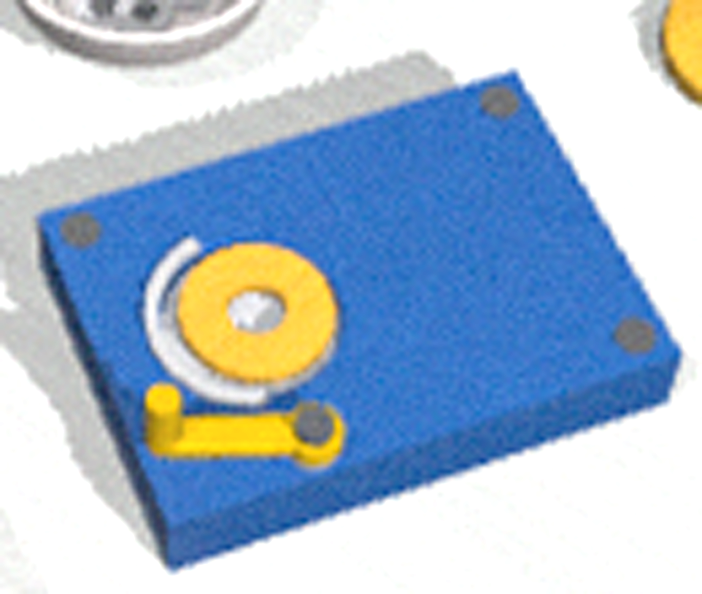

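View pics/top7c.png

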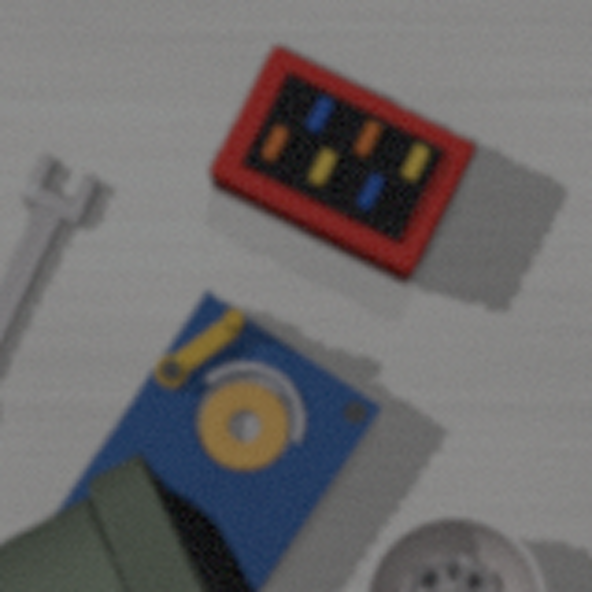

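The washer lies flat in the recess inside the lip (crop 257,312), in both views. For the keeper I'll straddle the post with the fingers: jaw axis along world x, pads above the arm and pivot head. Joint 7 is at -2.4, so I'll turn the tool in the negative direction.

```bash
python3 -m pendant '[[[0.2,0,0],-0.15,0.65],[[0.5,-0.1,0],-0.3,0.65],[[0.9,-0.115,0],-0.45,0.65],[[0.9,-0.115,0],-0.6,0.65],[[0.9,-0.115,0],-0.75,0.65],[[0.9,-0.115,0],-0.83,0.65],[[0.9,-0.115,0],-0.83,0.65],[[0.9,-0.115,0],-0.83,0.65]]'
python3 -m pendant '[[[0,0,0],-0.15,0.65],[[0,0,0],-0.3,0.65],[[0,0,0],-0.45,0.65],[[0,0,0],-0.6,0.65],[[0,0,0],-0.75,0.65],[[0,0,0],-0.83,0.65],[[0,0,0],-0.83,0.65],[[0,0,0],-0.83,0.65]]'
python3 -m pendant '[[[0,0,0],-0.15,0.65],[[0,0,0],-0.3,0.65],[[0,0,0],-0.45,0.65],[[0,0,0],-0.6,0.65],[[0,0,0],-0.75,0.65],[[0,0,0],-0.82,0.65],[[0,0,0],-0.82,0.65],[[0,0,0],-0.82,0.65]]'
python3 -c "
from station import bot
import numpy as np
from scipy.spatial.transform import Rotation as R
o=bot.observe();w=o['orientation'];r=R.from_quat([w[1],w[2],w[3],w[0]]).as_matrix();print(r.round(3),o['eef_pos'],o['q'].round(2))
print(r.T@(np.array([628.5,69,66])-o['eef_pos']))"
```

```text
time_s: 8.22
eef_pos: [542.8, 88.9, 151.3]
orientation: [-0.0, 0.989, 0.146, -0.001]
contact_force: [-0.8, 0.3, -0.1]
opening: 29.7
time_s: 8.88
eef_pos: [542.7, 89.3, 151.8]
orientation: [-0.0, 0.891, 0.454, -0.0]
contact_force: [0.2, 0.2, -0.3]
opening: 29.7
time_s: 9.55
eef_pos: [542.7, 89.5, 151.9]
orientation: [-0.0, 0.702, 0.713, -0.0]
contact_force: [-0.3, 1.0, -0.7]
opening: 30.0
[[-0.016  1.    -0.   ]
 [ 1.     0.016  0.   ]
 [ 0.    -0.    -1.   ]] [542.66993641  89.47326938 151.93049737] [ 0.21  0.61 -0.68  1.86  0.5   0.85 -0.7 ]
[-21.82620948  85.53001157  85.89667428]
```

```bash
python3 -m pendant '[[[-0.1,0.4,0],0,0.65],[[-0.22,0.855,0],0,0.65],[[-0.22,0.855,0.2],0,0.65],[[-0.22,0.855,0.6],0,0.65],[[-0.22,0.855,0.65],0,0.65],[[-0.22,0.855,0.65],0,0.65]]'
python3 look.py 8
```

```text
time_s: 10.05
eef_pos: [627.0, 69.4, 85.3]
orientation: [-0.001, 0.7, 0.714, -0.002]
contact_force: [-0.0, -1.1, 0.9]
opening: 30.3
[628.07055855  69.82196539  87.31858783] [-0.53647847  0.2372205   0.90979819]
```

View pics/z8.png

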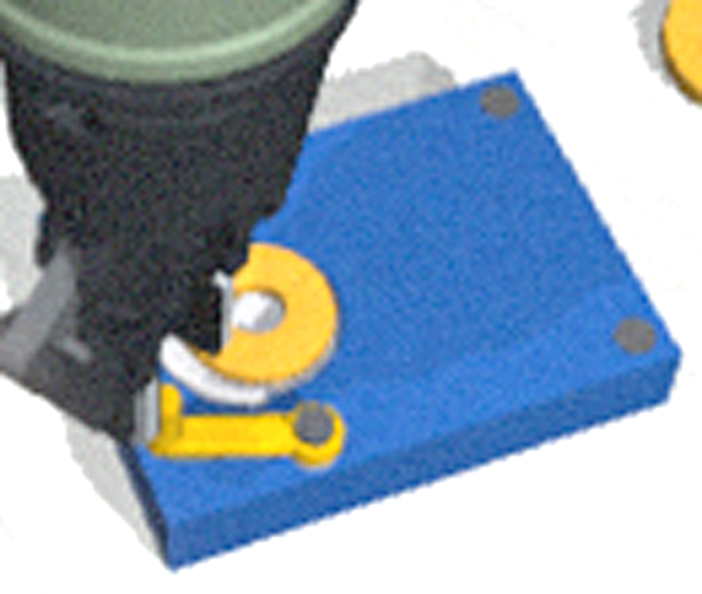

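```bash
python3 -m pendant '[[[0,0,0.04],0,0.65],[[0,0,0.08],0,0.65],[[0,0,0.12],0,0.65],[[0,0,0.12],0,0.65]]'
python3 -m pendant '[[[0,0,0.03],0,0.65],[[0,0,0.06],0,0.65],[[0,0,0.09],0,0.65],[[0,0,0.09],0,0.65]]'
python3 look.py 9
```

```text
time_s: 10.43
eef_pos: [628.6, 69.2, 75.2]
orientation: [0.0, 0.7, 0.714, -0.0]
contact_force: [0.1, 0.2, 0.5]
opening: 30.0
time_s: 10.77
eef_pos: [628.4, 69.2, 65.5]
orientation: [-0.0, 0.7, 0.714, -0.0]
contact_force: [-1.0, -0.4, 0.1]
opening: 29.9
[628.48664567  69.25558622  65.74547424] [ 0.26637719 -0.17375225  0.17833271]
```

View pics/z9.png

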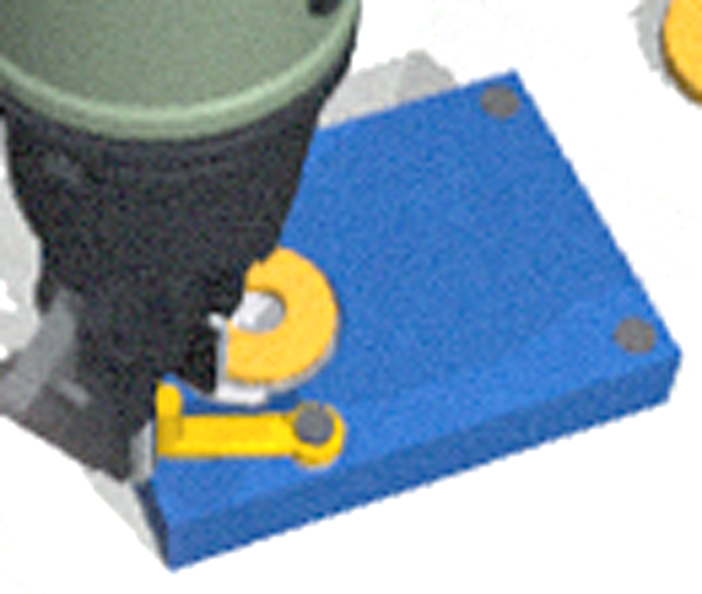

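```bash
python3 -m pendant '[[[0,-0.05,0],0,0.65],[[0,-0.1,0],0,0.65],[[-0.01,-0.13,0],0,0.65],[[-0.02,-0.16,0],0,0.65],[[-0.03,-0.2,0],0,0.65],[[-0.04,-0.24,0],0,0.65],[[-0.05,-0.28,0],0,0.65],[[-0.055,-0.32,0],0,0.65],[[-0.055,-0.36,0],0,0.65],[[-0.055,-0.36,0],0,0.65]]'
python3 look.py 10
```

```text
time_s: 11.65
eef_pos: [591.9, 63.2, 66.1]
orientation: [-0.0, 0.7, 0.715, -0.0]
contact_force: [0.2, 0.3, -0.8]
opening: 29.4
[592.27502969  63.26758335  66.1164929 ] [-0.06322593 -0.5787654   0.06009625]
```

View pics/z10.png

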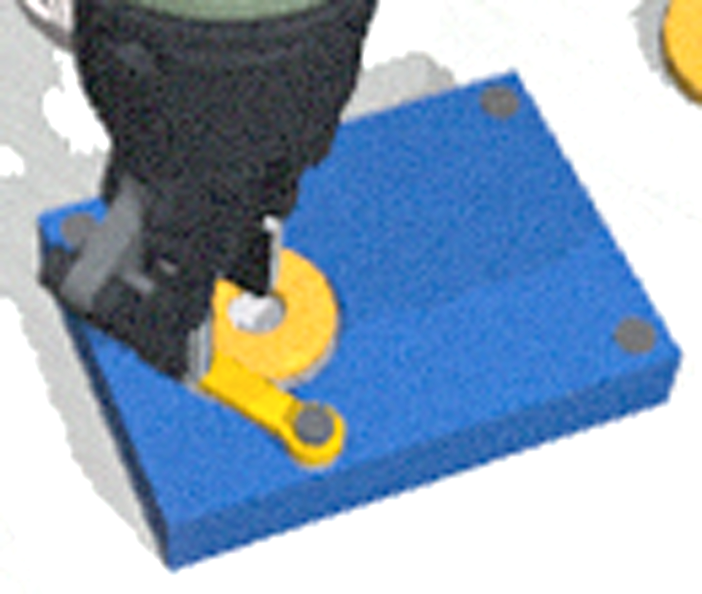

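```bash
python3 -m pendant '[[[0,-0.04,0],0,0.65],[[0.01,-0.08,0],0,0.65],[[0.02,-0.12,0],0,0.65],[[0.04,-0.16,0],0,0.65],[[0.06,-0.2,0],0,0.65],[[0.065,-0.22,0],0,0.65],[[0.07,-0.23,0],0,0.65],[[0.07,-0.24,0],0,0.65]]'
python3 -m pendant '[[[0,-0.01,0],0,0.65],[[0,-0.01,0],0,0.65]]'
python3 -m pendant '[[[0,-0.01,0],0,0.65],[[0,-0.01,0],0,0.65]]'
python3 look.py 11
```

```text
time_s: 12.37
eef_pos: [568.6, 69.9, 66.2]
orientation: [-0.0, 0.7, 0.715, 0.0]
contact_force: [1.8, 1.8, -0.2]
opening: 30.3
time_s: 12.53
eef_pos: [567.7, 69.7, 66.2]
orientation: [-0.0, 0.7, 0.714, 0.0]
contact_force: [1.4, 1.4, -0.0]
opening: 29.9
time_s: 12.7
eef_pos: [566.6, 69.6, 66.1]
orientation: [-0.0, 0.7, 0.714, 0.0]
contact_force: [2.1, 1.3, 0.0]
opening: 29.7
[566.63953138  69.52141536  66.09792523] [1.15560628 0.79242757 0.01671197]
```

View pics/z11.png

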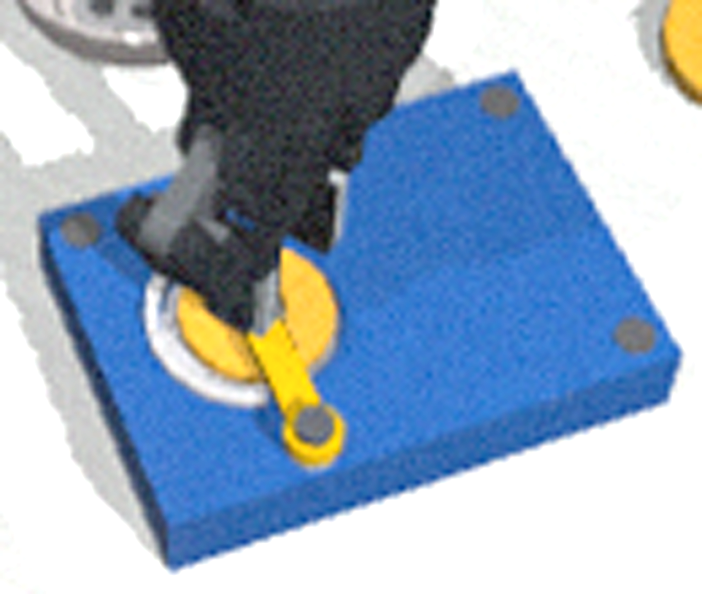

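```bash
for i in 1; do python3 -m pendant '[[[0.005,-0.01,0],0,0.65],[[0.005,-0.01,0],0,0.65]]'; done
python3 -m pendant '[[[0.005,-0.01,0],0,0.65],[[0.005,-0.01,0],0,0.65]]'
python3 -m pendant '[[[0.005,-0.01,0],0,0.65],[[0.005,-0.01,0],0,0.65]]'
```

```text
time_s: 12.92
eef_pos: [566.2, 69.8, 66.2]
orientation: [0.0, 0.7, 0.714, 0.0]
contact_force: [5.3, -0.1, -1.1]
opening: 29.8
time_s: 13.08
eef_pos: [565.8, 69.9, 66.3]
orientation: [0.001, 0.7, 0.714, 0.001]
contact_force: [10.9, -2.0, -5.0]
opening: 29.7
time_s: 13.25
eef_pos: [565.5, 70.0, 66.4]
orientation: [0.001, 0.7, 0.714, 0.001]
contact_force: [14.8, -3.4, -6.6]
opening: 30.2
```

Force now climbs about 5 N per mm at TCP x ≈ 566. The hard stop was predicted at 566.8, so the keeper has reached it. I'll centre the fork on the post, lift straight up, clear off and check.

```bash
python3 -m pendant '[[[0,0.06,0],0,0.65],[[0,0.11,0],0,0.65],[[0,0.11,0],0,0.65],[[0,0.11,0],0,0.65]]'
python3 -m pendant '[[[0,0,-0.2],0,0.65],[[0,0,-0.5],0,0.65],[[0,0,-0.9],0,0.65],[[0,0,-1],0,0.65],[[0,0,-1],0,0.65]]'
python3 -m pendant '[[[-0.4,-0.4,-0.4],0,0.65],[[-0.8,-0.6,-0.5],0,0.65],[[-1,-1,-0.5],0,0.65],[[-1,-1,-0.5],0,0.65],[[-1,-1,-0.5],0,0.65],[[-1,-1,-0.5],0,0.65]]'
python3 -m pendant '[[[-0.4,0,0],0,0.65],[[-0.8,0,0],0,0.65],[[-1,0,0],0,0.65],[[-1,0,0],0,0.65],[[-1,0,0],0,0.65],[[-1,0,0],0,0.65]]'
python3 look.py 12; python3 - <<'E'
from h import *
im=bot.read_camera("top");cv2.imwrite("pics/top12.png",im)
cv2.imwrite("pics/top12c.png",cv2.convertScaleAbs(cv2.resize(im[190:310,240:360],(0,0),fx=5,fy=5,interpolation=2),alpha=1.8))
E
```

```text
time_s: 13.58
eef_pos: [574.3, 71.2, 65.9]
orientation: [-0.0, 0.7, 0.714, -0.0]
contact_force: [-0.2, 0.9, -0.4]
opening: 29.9
time_s: 14.0
eef_pos: [575.6, 71.5, 169.2]
orientation: [0.001, 0.7, 0.714, 0.002]
contact_force: [-0.6, -0.6, -0.5]
opening: 29.9
time_s: 14.5
eef_pos: [475.7, -32.3, 215.9]
orientation: [0.0, 0.701, 0.714, -0.001]
contact_force: [-0.2, 0.1, 0.2]
opening: 29.8
time_s: 15.0
eef_pos: [479.1, -129.6, 215.6]
orientation: [-0.001, 0.699, 0.715, 0.0]
contact_force: [0.1, 0.4, 0.5]
opening: 29.9
[ 479.0718442  -129.42461781  215.74297309] [-0.04957265  0.34909531  0.71421594]
```

View pics/z12.png

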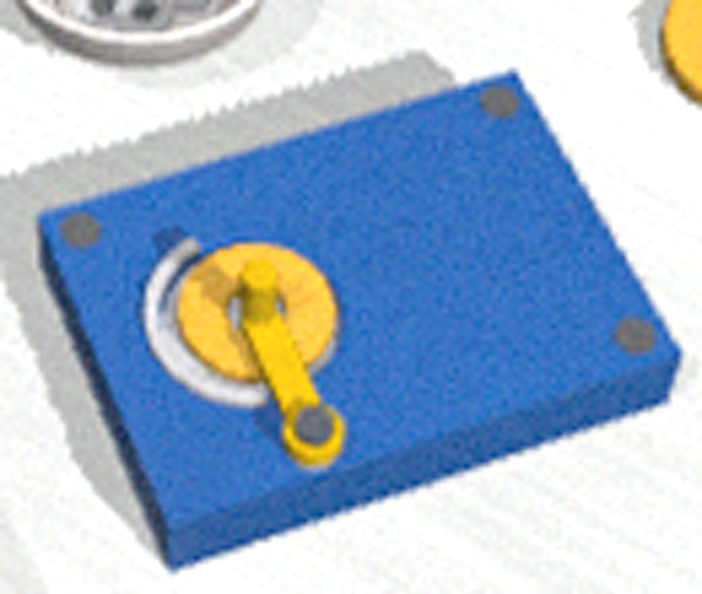

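View pics/top12c.png

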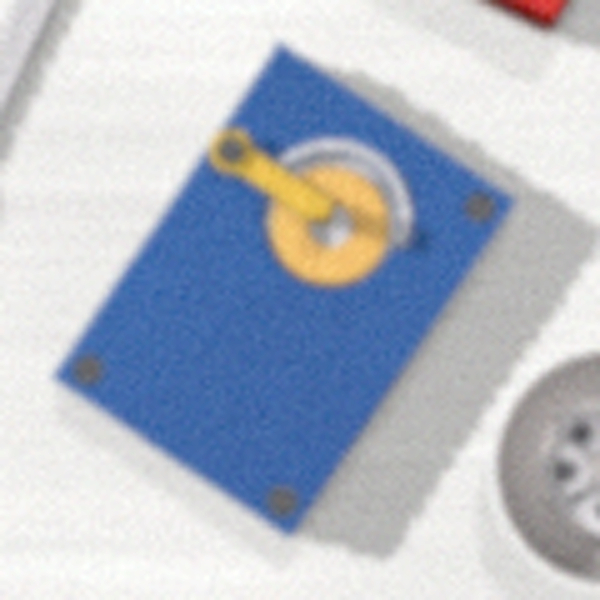

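View pics/top12.png

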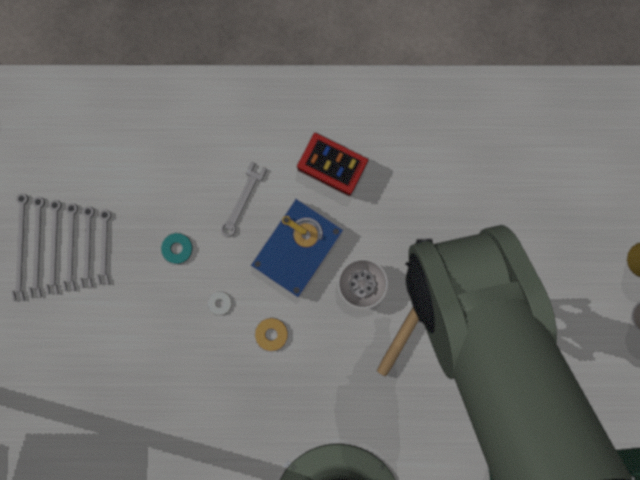

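```bash
python3 - <<'E'
from h import *
t=lambda u,v:(240+(u+.5)/5-.5,190+(v+.5)/5-.5)
s=lambda u,v:(290+(u+.5)/5.4-.5,215+(v+.5)/5.4-.5)
for a,b,n in((onz("top",t(232,149),44.5),onz("top",t(322,207),60.5),"top"),(onz("scene",s(316,424),44.5),onz("scene",s(260,271),60.5),"scene")):
    d=b-a;print(n,a,b,np.hypot(*d[:2]),"keeper deg",np.degrees(np.arctan2(d[1],d[0]))+124.1)
print(bot.job_done())
E
```

```text
top [601.64423442 105.961562    44.5       ] [576.32702077  68.14585128  60.5       ] 45.5081232814366 keeper deg 0.29811488866995717
scene [601.01079282 110.0119401   44.5       ] [574.84526381  71.57476719  60.5       ] 46.497861996926154 keeper deg -0.1444891723122197
the job is handed in; nothing more can be done
None
```

The washer is seated in the recess, the keeper is closed over it, and the job is handed in at about 15 s of the 51 s allowed.

- **Washer:** I nudged it about 85 mm along the carrier top with the half-open fingers used as a fork, and it was never gripped or lifted. It dropped into the recess. The fingertips then passed a few millimetres over its edge without moving it, and both cameras show it lying flat inside the lip.
- **Keeper:** I straddled the post and pushed it round until the force rose at the hard stop, to about 15–17 N (mostly along x), then backed off and lifted clear. After release, the arm angle measured about 0.3° from the top view and -0.1° from the scene view, so it is closed within measuring error.
- **Other objects:** The bowl, wrench and fuse box look unmoved in the final top picture. The hammer's handle looks in place, but its head was hidden behind the arm, so I could not check that part. The tool stayed well above it.
- **Disagreement:** The two cameras differ by about 3–4 mm in world y, as the calibration allows. I got round this by measuring fingertip, washer and recess relative to each other in one view.

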